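# Build the sieve tower for a cell sample

### The arm

A 6-joint arm with a two-finger parallel gripper is mounted at the origin on the work surface. World frame = base frame: x ahead of the robot, y to its left, z up, the work surface at z = 0. Lengths are in mm, angles in rad, forces in N, time in s.
With the tool pointing down it reaches from about 325 to 850 mm from the base axis. Payload 4.4 kg.
Tool frame: the origin (TCP) lies on the centre line of the jaws, within the pads' length; the fingertips stand 8 mm ahead of it and the grasp point (between the pads) lies 11 mm behind it (manip.tip_extent is the distance from the TCP to the fingertips, in mm); z points along the fingers, y is the line along which they close (so a half turn about z gives the same grasp; the last joint's range is limited). The gripper opens to 94 mm and grips with 3 to 60 N. Pads are 16 mm wide; open, the fingers measure 119 mm over their backs; the gripper's body (75 mm by 177 mm) begins 78 mm behind the grasp point.
Start: joints at [0.991, 0.207, 1.542, -0, 1.393, -0.15], TCP at [239.605, 522.701, 189.547] pointing down, gripper open.
Joint ranges: [-2.73, 2.73], [-0.86, 2.22], [0.23, 2.46], [-1.11, 4.25], [0.08, 2.63], [-2.82, 2.82]. Speed limits (rad/s): [2.79, 2.79, 3.14, 3.14, 3.14, 3.14].

### API

Orientations are given as a 3x3 rotation matrix whose columns are the frame's x, y, z axes.
In Python, from station import manip gives the robot as it stands.
- The arm moves only by the shell command python3 -m handwheel 'ROWS' [FORCE]. ROWS is JSON, a list of rows, each a list of 5 numbers: the shift along the tool's x, y, z in m, then the turn about the tool's z in rad, then the opening in per cent of the stroke, from 0 (shut) to 100 (fully open). In form: [[dx, dy, dz, roll, fingers], ...]. A call has 1 to 12 rows; each row is the pose to reach, as a shift and turn from the pose commanded when the call began, along the tool's axes at that moment; what a row does not reach only later rows make up. A row lasts 1/8 s, in which the tool goes at most 62.5 mm and 10.7 degrees, less where a joint would pass 70% of its speed; a pose out of reach is approached as far as the arm can. A call with a gripper value outside its range is refused whole. The fingers move at their own pace and stop on an object; FORCE is the grip in N (left out, the last holds). Time passes only in rows, so rows that repeat a pose let the fingers close. It gives the time, the measured TCP pose, the force, the opening and the grip force at its end, in the units of the state.
- manip.get_state(): the state, without advancing time (a new reading comes with each control period).
- manip.snapshot(name): name is "scene" or "top" or "wrist"; returns a dict with "color" (400x640x3 uint8, blue, green, red), "depth" (400x640 float32, mm along the optical axis (not along the pixel's ray), 0 where there is no reading), "fx", "fy", "cx", "cy" (pixels), "dist_coeffs" ([k1, k2, p1, p2, k3] as OpenCV has them; the pictures are not rectified), "R" (3x3) and "t" (3): a world point X has camera coordinates R X + t; the wrist camera has in their place "mount" (4x4, takes a point from camera to tool coordinates, whose origin is the TCP and whose axes are the flange's). Camera axes: x right, y down, z forward; pixel columns grow to the right and rows downward; lengths in mm; the calibration is good to about 2 mm. A picture is of the moment at which its call begins: read the wrist's pose just before it.
- manip.finish_job(): hands the job in; it is judged then, once.
The state is a dict: "time_s": time; "qpos": joint angles; "dq": joint speeds; "joint_torque": joint torques, N m; "eef_pos": TCP position; "orientation": TCP orientation; "force": force on the tool from outside, world axes, zero at the start; "torque": the same for the moment, N m; "grip_width": opening from 0.0 (shut) to 1.0 (fully open); "finger_force": force on a finger pad.
Only numpy, scipy, OpenCV 4.12 (cv2) and the standard library are available. Lean on these libraries where they do the work, as an engineer would, in place of code of your own. Each camera call takes 0.05 s, during which the arm holds its last target. There are 200 camera calls.

### The job

Build the sieve tower on the steel receiving dish, one part at a time from the bottom up: blue sieve in the dish, then the white on the blue, then the yellow on the white, and last the red cover on top. Seat each part upright and fully home in the one below, and let go of the finished tower. Leave the green sieve, the bottle and the tube rack where they are.

Things in the scene. Friction and masses are not known exactly. Their poses are not given: they have to be found in the camera images.
- receiver_socket (a point): Steel receiving dish, fixed to the bench, 34 mm tall, foot 84 mm across, neck and rim 58 mm across, with a round socket 44 mm wide and 10 mm deep in its top for the foot of a sieve. The point is the centre of the socket's floor, 24 mm above the bench; z up.
- blue_sieve_center (a point): Blue sieve (fine), round plastic, loose, ~60 g, 36 mm tall. Point: on its axis, 18 mm above its underside; z up. Heights from underside: foot 32 mm across, tapering to a 39 mm spigot up to 11 mm; then body 49 mm; grip band 56 mm across at 22-36 mm (take it here). Open top: socket 44 mm wide, 10 mm deep (mesh floor at 26 mm) takes the next foot, so a nested part sits 26 mm higher.
- white_sieve_center (a point): White sieve (medium), round plastic, loose, ~60 g, 36 mm tall. Point: on its axis, 18 mm above its underside; z up. Heights from underside: foot 32 mm across, tapering to a 39 mm spigot up to 11 mm; then body 49 mm; grip band 56 mm across at 22-36 mm (take it here). Open top: socket 44 mm wide, 10 mm deep (mesh floor at 26 mm) takes the next foot, so a nested part sits 26 mm higher.
- yellow_sieve_center (a point): Yellow sieve (coarse), round plastic, loose, ~60 g, 36 mm tall. Point: on its axis, 18 mm above its underside; z up. Heights from underside: foot 32 mm across, tapering to a 39 mm spigot up to 11 mm; then body 49 mm; grip band 56 mm across at 22-36 mm (take it here). Open top: socket 44 mm wide, 10 mm deep (mesh floor at 26 mm) takes the next foot, so a nested part sits 26 mm higher.
- red_cover_center (a point): Red cover, closed flat top with a thin white ring, outside formed like the sieves: round plastic, loose, ~60 g, 36 mm tall. Point: on its axis, 18 mm above its underside; z up. Heights from underside: foot 32 mm across, tapering to a 39 mm spigot up to 11 mm; then body 49 mm; grip band 56 mm across at 22-36 mm (take it here). 
- green_sieve_center (a point): Green sieve (spare), round plastic, loose, ~60 g, 36 mm tall. Point: on its axis, 18 mm above its underside; z up. Heights from underside: foot 32 mm across, tapering to a 39 mm spigot up to 11 mm; then body 49 mm; grip band 56 mm across at 22-36 mm (take it here). Open top: socket 44 mm wide, 10 mm deep (mesh floor at 26 mm) takes the next foot, so a nested part sits 26 mm higher.
- medium_bottle: Bystander: loose bottle of pink medium with orange cap, 60 mm across, 130 mm tall; origin at the centre of its underside.
- tube_rack: Bystander: loose orange rack with eight orange-capped tubes, 150 x 70 x 94 mm (x, y, z); origin at the centre of its underside.
Things that resemble listed ones, but are neither listed nor needed, are in the scene too. Of the things that look like the part that bears blue_sieve_center, take the one that is farthest from the robot's base at the start. There is more than one size of the part that bears yellow_sieve_center; the job needs the larger.

How it is judged (in metres and radians):
On the way, in this order (a step that is already met when the one before it is completed fails the run):
1. the blue sieve is seated in the dish (horizontal distance between blue_sieve_center and receiver_socket below 0.006 m and z of blue_sieve_center in the frame of receiver_socket between 0.015 and 0.021 m and angle between blue_sieve_center's own z axis and vertical below 0.1 rad), for 0.2 s.
2. the white sieve is seated on the blue one (horizontal distance between white_sieve_center and blue_sieve_center below 0.006 m and z of white_sieve_center in the frame of blue_sieve_center between 0.023 and 0.029 m and angle between white_sieve_center's own z axis and vertical below 0.1 rad), for 0.2 s.
3. the yellow sieve is seated on the white one (horizontal distance between yellow_sieve_center and white_sieve_center below 0.006 m and z of yellow_sieve_center in the frame of white_sieve_center between 0.023 and 0.029 m and angle between yellow_sieve_center's own z axis and vertical below 0.1 rad), for 0.2 s.
4. the red cover is seated on the yellow sieve (horizontal distance between red_cover_center and yellow_sieve_center below 0.006 m and z of red_cover_center in the frame of yellow_sieve_center between 0.023 and 0.029 m and angle between red_cover_center's own z axis and vertical below 0.1 rad), for 0.2 s.
At the end, for the whole second after the job is handed in: From the bottom: dish, blue, white, yellow, red cover; each centred within 6 mm on the one below, at its seated height within 3 mm (the blue sieve's centre 18 mm above the socket floor, the others 26 mm above the centre of the one below), upright within 0.1 rad, at rest (below 20 mm/s) and released (all of step 1 and all of step 2 and all of step 3 and all of step 4 and linear speed of each of blue_sieve, white_sieve, yellow_sieve, red_cover below 0.02 m/s and contact force between the fingers and blue_sieve below 0.05 N and contact force between the fingers and white_sieve below 0.05 N and contact force between the fingers and yellow_sieve below 0.05 N and contact force between the fingers and red_cover below 0.05 N); the robot touches nothing.
It fails at once if the green sieve is moved by more than 20 mm (distance of green_sieve_center from where it was at the start of the episode above 0.02 m).
It fails at once if the bottle is moved by more than 25 mm (distance of medium_bottle from where it was at the start of the episode above 0.025 m).
It fails at once if the tube rack is moved by more than 25 mm (distance of tube_rack from where it was at the start of the episode above 0.025 m).
It also fails if it takes over 125 s, if anything falls off the work surface, if the arm or the gripper's body presses on something with over 40 N, if the wrist force passes 120 N, or if a joint passes its speed limit or range.

## Working session

There is one attempt and no reset: what is moved stays moved. The work goes in short steps, Python scripts to look and compute and a shell command to move; the robot and the scene stay as the last step left them, time stands still between calls to the robot, and variables do not carry over. Pictures are saved under pics/ and viewed, at most 14 in all, crops included, and the job is handed in when it is done.

```bash
ls; mkdir -p pics
python3 - <<'E'
from station import manip
import cv2,numpy as np
s=manip.get_state();print(s['eef_pos'],s['orientation'],s['grip_width'],s['time_s'])
for n in ["scene","top"]:
    d=manip.snapshot(n);cv2.imwrite(f'pics/{n}0.png',d['color']);np.savez(f'pics/{n}0.npz',**{k:np.array(v) for k,v in d.items()})
    print(n,d['fx'],d['fy'],d['cx'],d['cy'],d['dist_coeffs'],d['R'],d['t'],(d['depth']>0).mean())
E
```

```text
pics
[239.13409094 521.99419329 188.39539487] [[-9.09051266e-01  4.16682389e-01 -1.25770542e-03]
 [ 4.16684139e-01  9.09049346e-01 -1.90111189e-03]
 [ 3.51156445e-04 -2.25227407e-03 -9.99997402e-01]] 1.003392566744801 0.0
scene 370.77803727468506 370.77803727468506 321.9242332718486 201.578947782022 [0.00202494 0.         0.         0.         0.        ] [[ 0.87690197  0.4804683   0.01389781]
 [ 0.30188222 -0.52800442 -0.79377481]
 [-0.37404553  0.7002582  -0.60805296]] [-390.47009198  -99.27590949 1367.67236317] 0.99601953125
top 461.50055679610693 461.50055679610693 325.6920964794684 196.1195627311907 [0.03585104 0.         0.         0.         0.        ] [[-2.86270338e-02 -9.99590150e-01 -1.59205872e-04]
 [-9.89936254e-01  2.83726395e-02 -1.38640565e-01]
 [ 1.38588260e-01 -3.81126447e-03 -9.90342753e-01]] [  -1.41391486  436.97345052 1241.71695051] 0.99578515625
```

View pics/scene0.png

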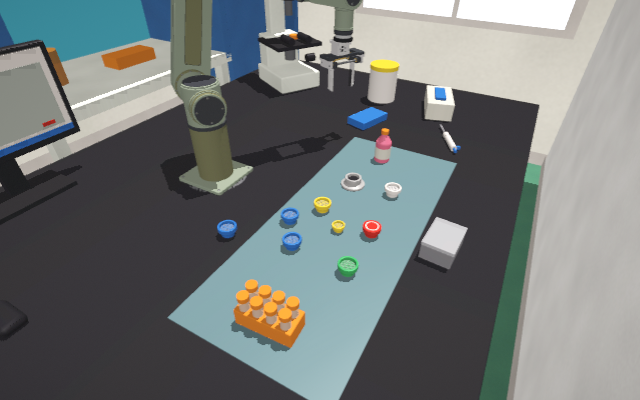

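View pics/top0.png

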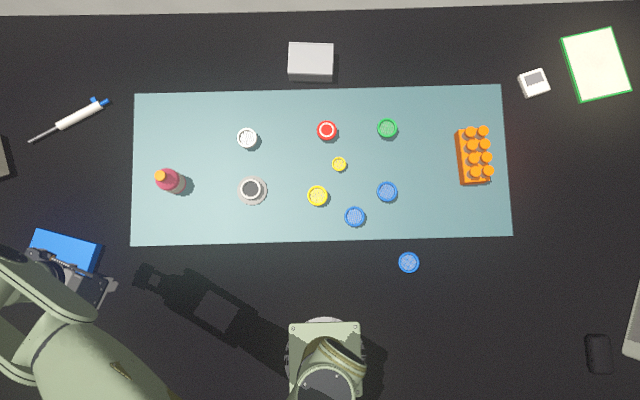

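The two views show three blue sieves, at top-view pixels (387,191), (354,216) and (409,262). They also show a large yellow (317,196) and a small one (339,164), white (247,138), red (327,131), green (387,129), the dish (252,190), the bottle (170,181) and the rack (475,155). The blue at (387,191) looks farthest from the base, so I'll measure them all.

```bash
cat > h.py <<'E'
import cv2,numpy as np
def load(n): return dict(np.load(f'pics/{n}.npz'))
def KD(d): return np.array([[d['fx'],0,d['cx']],[0,d['fy'],d['cy']],[0,0,1.]]),np.array(d['dist_coeffs'],float)
def pose(d,st=None):
    """camera->world R,t"""
    if 'R' in d: return np.array(d['R']).T,-np.array(d['R']).T@np.array(d['t'])
    M=np.array(d['mount']);Rw=np.array(st['orientation']);return Rw@M[:3,:3],Rw@M[:3,3]+np.array(st['eef_pos'])
def rays(d,uv,st=None):
    K,D=KD(d);p=cv2.undistortPoints(np.float64(uv).reshape(-1,1,2),K,D).reshape(-1,2)
    R,t=pose(d,st);return np.c_[p,np.ones(len(p))]@R.T,t
def onplane(d,uv,z,st=None):
    r,t=rays(d,uv,st);return t+r*((z-t[2])/r[:,2])[:,None]
def pts(d,m,st=None):
    v,u=np.nonzero(m);r,t=rays(d,np.c_[u,v],st);return t+r*d['depth'][v,u][:,None]
def tri(d1,u1,d2,u2,s1=None,s2=None):
    A=np.zeros((3,3));b=np.zeros(3);L=[]
    for d,u,s in((d1,u1,s1),(d2,u2,s2)):
        r,t=rays(d,[u],s);r=r[0]/np.linalg.norm(r[0]);P=np.eye(3)-np.outer(r,r);A+=P;b+=P@t;L.append((P,t))
    X=np.linalg.solve(A,b);return X,[np.linalg.norm(P@(X-t)) for P,t in L]
def mask(d,c):
    H,S,V=cv2.split(cv2.cvtColor(d['color'],cv2.COLOR_BGR2HSV));H=H.astype(int)
    return {'blue':(abs(H-108)<12)&(S>150)&(V>60),'yellow':(abs(H-26)<6)&(S>130)&(V>80),'red':((H<6)|(H>174))&(S>150)&(V>90),
     'green':(abs(H-65)<15)&(S>120)&(V>60),'white':(S<45)&(V>120)}[c].astype(np.uint8)
def blobs(d,c,lo=60,hi=1500):
    m=cv2.morphologyEx(mask(d,c),cv2.MORPH_CLOSE,np.ones((3,3)))
    out=[]
    for k in cv2.findContours(m,cv2.RETR_EXTERNAL,cv2.CHAIN_APPROX_NONE)[0]:
        if lo<cv2.contourArea(k)<hi and len(k)>8: out.append((k,cv2.fitEllipse(k)))
    return out
E
python3 - <<'E'
from h import *
T,S=load('top0'),load('scene0')
for c in ['blue','yellow','red','green','white']:
  for n,d in (('top',T),('scene',S)):
    for k,e in blobs(d,c):
      m=np.zeros((400,640),np.uint8);cv2.drawContours(m,[k],-1,1,-1)
      P=pts(d,m);P=P[d['depth'][m>0]>0];zt=np.percentile(P[:,2],90)
      q=P[abs(P[:,2]-zt)<5]
      if not(200<np.hypot(*P.mean(0)[:2])<900) or len(q)<5: continue
      (x,y),r=cv2.minEnclosingCircle(q[:,:2].astype(np.float32))
      print(c,n,np.round(e[0]),np.round(e[1]),'ctr',round(x),round(y),'r',round(r,1),'z90',round(zt,1),'dist',round(np.hypot(x,y)))
E
```

```text
blue top [408. 262.] [20. 21.] ctr 251 -230 r 27.6 z90 36.8 dist 340
blue top [ 69. 248.] [27. 83.] ctr 314 696 r 90.4 z90 38.0 dist 763
blue top [387. 191.] [18. 19.] ctr 444 -182 r 27.3 z90 36.6 dist 480
blue scene [292. 241.] [18. 18.] ctr 446 -183 r 27.8 z90 36.0 dist 482
blue scene [227. 228.] [17. 19.] ctr 249 -233 r 29.4 z90 36.1 dist 341
blue scene [289. 215.] [16. 16.] ctr 380 -91 r 28.9 z90 36.0 dist 391
blue scene [ 31. 141.] [  6. 124.] ctr -452 -303 r 116.8 z90 178.0 dist 544
blue scene [367. 118.] [18. 39.] ctr 304 699 r 96.9 z90 36.3 dist 763
blue scene [ 5. 35.] [12. 36.] ctr -798 -111 r 9.0 z90 443.0 dist 806
yellow top [317. 195.] [18. 19.] ctr 439 9 r 27.5 z90 36.0 dist 439
yellow top [339. 164.] [13. 13.] ctr 528 -53 r 19.3 z90 26.5 dist 531
yellow scene [338. 226.] [12. 12.] ctr 527 -52 r 20.7 z90 25.1 dist 529
yellow scene [322. 204.] [16. 16.] ctr 440 9 r 28.4 z90 35.8 dist 440
red top [326. 130.] [18. 18.] ctr 623 -20 r 27.2 z90 39.0 dist 623
red scene [371. 228.] [17. 17.] ctr 622 -21 r 28.7 z90 37.7 dist 622
green top [387. 127.] [18. 19.] ctr 626 -191 r 27.9 z90 37.0 dist 654
green scene [347. 266.] [19. 20.] ctr 626 -192 r 27.4 z90 36.3 dist 655
white top [632. 340.] [15. 96.] ctr 38 -793 r 42.0 z90 62.5 dist 794
white top [100. 338.] [ 20. 114.] ctr 210 446 r 30.9 z90 326.0 dist 493
white top [ 67. 274.] [15. 39.] ctr 246 486 r 16.4 z90 391.9 dist 545
white top [310.  58.] [36. 54.] ctr 824 19 r 75.9 z90 65.1 dist 824
white scene [333. 379.] [29. 77.] ctr 716 -448 r 86.8 z90 2.7 dist 845
white scene [444. 237.] [36. 42.] ctr 823 19 r 76.7 z90 63.5 dist 823
white scene [392. 189.] [15. 17.] ctr 605 201 r 29.8 z90 35.5 dist 637
white scene [353. 182.] [19. 23.] ctr 464 191 r 30.3 z90 33.1 dist 502
white scene [382. 151.] [17. 20.] ctr 491 401 r 30.0 z90 57.7 dist 634
```

Top and scene views agree to within 2 mm, and rim heights are about 36 mm as expected. The right blue is at (445,-182). The small yellow stands only 26 mm tall, so the large one at (440,9) is the one to use. Next I hover over the blue.

```bash
python3 -m handwheel '[[-0.48,-0.554,0,0,100],[-0.48,-0.554,0,0,100],[-0.48,-0.554,0,0,100],[-0.48,-0.554,0,0,100],[-0.48,-0.554,0,0,100],[-0.48,-0.554,0,0,100],[-0.48,-0.554,0,0,100],[-0.48,-0.554,0,0,100],[-0.48,-0.554,0,0,100],[-0.48,-0.554,0,0,100],[-0.48,-0.554,0,0,100],[-0.48,-0.554,0,0,100]]'
python3 -m handwheel '[[0,0,0,0,100],[0,0,0,0,100],[0,0,0,0,100]]'
cat > w.py <<'E'
from station import manip
import sys
from h import *
def look(name):
    s=manip.get_state();d=manip.snapshot('wrist')
    cv2.imwrite(f'pics/{name}.png',d['color'])
    np.savez(f'pics/{name}.npz',eef_pos=s['eef_pos'],orientation=s['orientation'],**{k:np.array(v) for k,v in d.items()})
    return d,s
def tool(s,w,z=None):
    "shift in tool axes (mm) from measured pose to world point"
    return np.round(np.array(s['orientation']).T@(np.array(w)-np.array(s['eef_pos'])),1)
def rnd(s): return np.round(s['eef_pos'],1)
E
python3 - <<'E'
from w import *
d,s=look('w1');print(s['time_s'],rnd(s),s['qpos'].round(2) if hasattr(s['qpos'],'round') else s['qpos'],s['force']);print(d['mount'],d['fx'],d['cx'],d['cy'])
E
```

```text
time_s: 1.6
eef_pos: [445.1, -183.5, 189.2]
orientation: [[-0.908, 0.419, -0.0], [0.419, 0.908, 0.0], [0.0, 0.0, -1.0]]
force: [0.2, 1.2, 0.1]
grip_width: 0.998
finger_force: 0.0
time_s: 1.98
eef_pos: [444.7, -179.5, 189.3]
orientation: [[-0.91, 0.415, -0.001], [0.415, 0.91, 0.001], [0.001, 0.0, -1.0]]
force: [0.5, 0.5, 0.4]
grip_width: 0.997
finger_force: 0.0
1.975 [ 444.7 -179.5  189.3] [-0.56  0.    1.77  0.    1.37 -1.71] [0.47634183 0.53109755 0.38175546]
[[-7.78231563e-04 -9.67583643e-01 -2.52549577e-01  7.47101525e+01]
 [ 9.99999587e-01 -6.34526452e-04 -6.50461693e-04 -3.57510679e-01]
 [ 4.69126707e-04 -2.52549979e-01  9.67583737e-01 -1.94251405e+02]
 [ 0.00000000e+00  0.00000000e+00  0.00000000e+00  1.00000000e+00]] 277.35581143001815 321.00504352096965 200.75139371997554
```

View pics/w1.png

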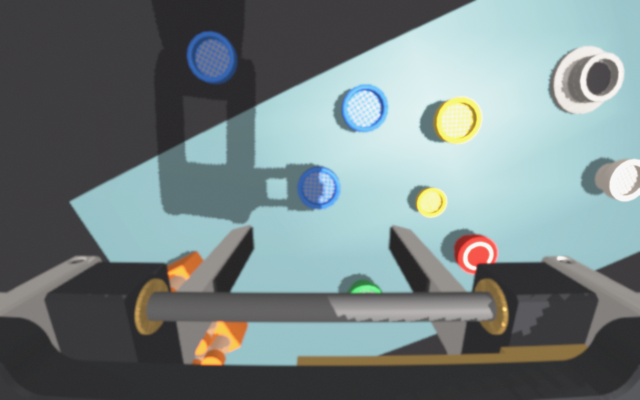

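Wrist view: the target blue sieve is at (319,187), between the fingers. The middle blue is at (365,107), the large yellow at (458,120), and the rack's orange sits behind the fingers. I'll measure the sieve here.

```bash
cat >> w.py <<'E'
def find(d,s,c,near,zt=36,tol=45):
    "outer rim circle of the part near world xy: depth rim points and outline ellipse centre on plane zt"
    res=[]
    for k,e in blobs(d,c,150,8000):
        a=onplane(d,[e[0]],zt,s)[0]
        if np.hypot(*(a[:2]-near))>tol: continue
        m=np.zeros((400,640),np.uint8);cv2.drawContours(m,[k],-1,1,-1);P=pts(d,m,s);z=np.percentile(P[:,2],90)
        q=P[abs(P[:,2]-z)<4];(x,y),r=cv2.minEnclosingCircle(q[:,:2].astype(np.float32))
        res.append((a[:2].round(1),np.round([x,y,z,r],1),np.round(e[0],1),np.round(e[1],1)))
    return res
E
python3 - <<'E'
from w import *
d=load('w1');s=d
for c,n in (('blue',(445,-182)),('yellow',(440,9)),('red',(622,-20)),('blue',(380,-91))):
    print(c,find(d,s,c,n))
# two-view height of the blue rim centre
T,S=load('top0'),load('scene0')
e=find(d,s,'blue',(445,-182))[0][2]
for n,dd,u in (('top',T,(387,191)),('scene',S,(292,240.5))): print(n,tri(d,e,dd,u,s))
E
```

```text
blue [(array([ 441.4, -182.9]), array([ 441.8, -183.4,   35.7,   26.9]), array([317.9, 187.6]), array([36.5, 37.7]))]
yellow [(array([434.4,   4.7]), array([435.9,   6.5,  34.9,  26.3]), array([455.4, 119.8]), array([40.1, 45.1]))]
red [(array([621.2, -21.5]), array([621. , -21.5,  37.3,  14.9]), array([478. , 255.9]), array([17. , 20.3])), (array([616.8, -23.8]), array([620.2, -22.5,  35.7,  27.3]), array([475.6, 253.8]), array([35.1, 40.1]))]
blue []
top (array([ 451.97601393, -188.84957785,  -15.35692831]), [np.float64(1.2778749121818573), np.float64(1.2778749121818223)])
scene (array([ 445.15168454, -182.63468587,   25.35635436]), [np.float64(2.1624087198790494), np.float64(2.162408719878947)])
```

```bash
python3 -m handwheel '[[0.001,-0.003,0.05,0,100],[0.001,-0.003,0.09,0,100],[0.001,-0.003,0.09,0,100],[0.001,-0.003,0.09,0,100],[0.001,-0.003,0.09,0,100]]'
python3 - <<'E'
from w import *
d,s=look('w2');print(rnd(s));r=find(d,s,'blue',(443,-183));print(r)
for q in r:
    print('tool',tool(s,[*q[1][:2],23]),tool(s,[*q[0],23]))
m=mask(d,'blue');print(m.sum())
E
```

```text
time_s: 2.65
eef_pos: [444.7, -184.0, 101.9]
orientation: [[-0.909, 0.416, 0.004], [0.416, 0.909, -0.002], [-0.004, -0.001, -1.0]]
force: [0.1, -0.3, 0.6]
grip_width: 1.002
finger_force: 0.0
[ 444.7 -184.   101.9]
[(array([ 440.7, -182.5]), array([ 441.9, -183.2,   35.2,   27.6]), array([321.3, 203. ]), array([53., 54.]))]
tool [ 3.2 -0.3 78.8] [ 4.6 -0.2 78.8]
3615
```

```bash
python3 -m handwheel '[[0.001,0,0.05,0,100],[0.001,0,0.076,0,100],[0.001,0,0.076,0,100],[0.001,0,0.076,0,100],[0.001,0,0.076,0,100]]'
python3 -m handwheel '[[0,0,0,0,40],[0,0,0,0,40],[0,0,0,0,40],[0,0,0,0,40],[0,0,0,0,40],[0,0,0,0,40]]' 15
```

```text
time_s: 3.32
eef_pos: [443.6, -183.9, 25.4]
orientation: [[-0.909, 0.417, 0.003], [0.417, 0.909, -0.002], [-0.004, -0.001, -1.0]]
force: [-0.3, 0.4, 0.4]
grip_width: 1.002
finger_force: 0.0
time_s: 4.08
eef_pos: [442.0, -182.8, 23.5]
orientation: [[-0.909, 0.417, -0.0], [0.417, 0.909, 0.0], [0.0, 0.0, -1.0]]
force: [-0.3, 1.2, 0.7]
grip_width: 0.415
finger_force: 0.0
```

Run:
```python
from w import *
d,s=look('w3');print(s['grip_width'],s['finger_force'],rnd(s))
```

```text
0.4154906482793184 0.0 [ 442.  -182.8   23.5]
```

View pics/w3.png

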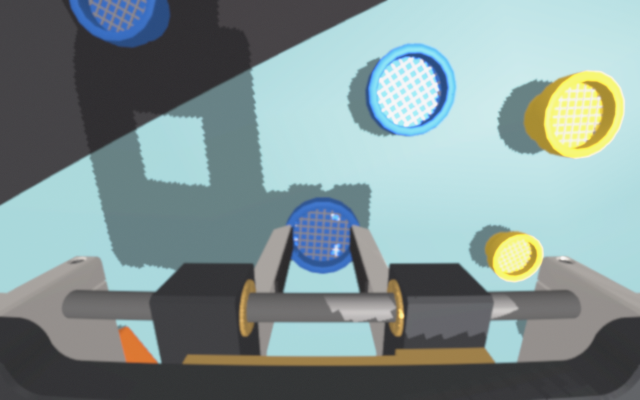

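The fingers straddle the blue sieve, centred at about (323,235). The grip force is zero, so I'll close further.

```bash
python3 -m handwheel '[[0,0,0,0,0],[0,0,0,0,0],[0,0,0,0,0],[0,0,0,0,0]]' 15
```

```text
time_s: 4.62
eef_pos: [442.0, -182.8, 23.5]
orientation: [[-0.909, 0.417, -0.0], [0.417, 0.909, -0.0], [0.0, -0.0, -1.0]]
force: [-0.4, -0.6, 0.1]
grip_width: 0.02
finger_force: 0.0
```

Run:
```python
from w import *
d,s=look('w4');print(s['grip_width'],rnd(s));print(find(d,s,'blue',(443,-183)))
d=load('w3');print(find(d,d,'blue',(443,-183)))
c=load('scene0');e=manip.snapshot('scene');cv2.imwrite('pics/s4.png',np.hstack([cv2.resize(e['color'][150:320,200:440],None,fx=1.6,fy=1.6),cv2.resize(load('w4')['color'],(435,272))])[:, :800])
```

```text
0.020164568846747156 [ 442.  -182.8   23.5]
[(array([ 440.7, -181.9]), array([ 442. , -182.4,   35.6,   27.4]), array([322.1, 236.1]), array([68.2, 70.6]))]
[(array([ 451.9, -188.1]), array([ 455.7, -189.5,   35.5,   21.1]), array([320.8, 253. ]), array([36.1, 53.9])), (array([ 431. , -177.4]), array([ 431.9, -177.9,   35.6,   24.5]), array([322.2, 221.8]), array([43.5, 59.8]))]
```

View pics/s4.png

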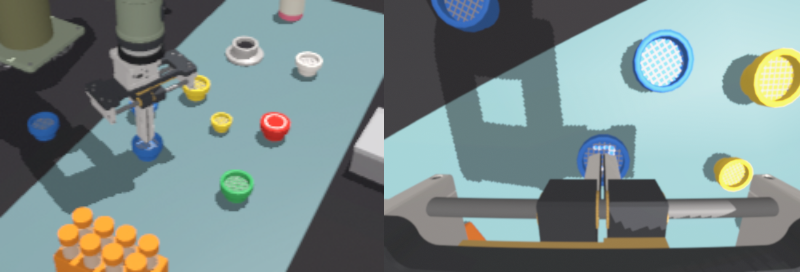

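Run:
```python
from w import *
print('tip_extent',manip.tip_extent,[a for a in dir(manip) if a[0]!='_'])
d=load('w4')
R,t=pose(d,d)
for v in range(212,266,4):
    r,tt=rays(d,[(u,v) for u in (305,313,318,322,328,336)],d);P=tt+r*d['depth'][v,[305,313,318,322,328,336]][:,None]
    print(v,P[:,2].round())
x=cv2.resize(d['color'][170:290,240:400],None,fx=4.5,fy=4.5);cv2.imwrite('pics/w4c.png',x)
```

```text
tip_extent 8.0 ['IKError', 'finish_job', 'get_state', 'snapshot', 'tip_extent']
212 [35. 25. 26. 27. 26. 26.]
216 [25. 26. 26. 26. 26. 25.]
220 [25. 26. 26. 26. 26. 26.]
224 [26. 26. 25. 26. 26. 26.]
228 [46. 45. 42. 25. 46. 45.]
232 [54. 54. 50. 25. 53. 52.]
236 [60. 60. 56. 25. 60. 61.]
240 [67. 67. 63. 25. 66. 66.]
244 [73. 73. 68. 26. 73. 72.]
248 [77. 78. 74. 26. 77. 78.]
252 [82. 83. 80. 26. 83. 82.]
256 [87. 88. 84. 26. 87. 86.]
260 [92. 92. 88. 25. 91. 92.]
264 [143. 142.  92.  31.  95. 142.]
```

View pics/w4c.png

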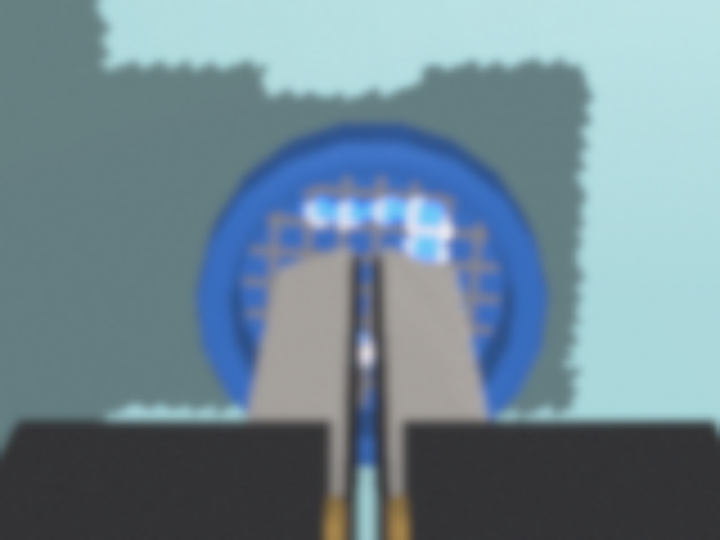

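The closed fingers are inside the rim and above the mesh. Their tips end at (322,227), at a depth of z≈43, about 28 mm higher than the stated tip. Before lowering, I'll measure the real fingertip position in tool axes from both cameras.

Run:
```python
from w import *
d=load('w4');R,t=pose(d,d)
Rw=d['orientation'];p=d['eef_pos']
m=np.zeros((400,640),np.uint8);m[226:262,302:342]=1
P=(pts(d,m,d)-p)@Rw
q=P[(P[:,2]<-5)&(P[:,2]>-90)]
for lo in range(-60,-8,6):
    k=q[(q[:,2]>=lo)&(q[:,2]<lo+6)]
    if len(k): print(lo,'x',np.median(k[:,0]).round(1),'y',k[:,1].min().round(1),k[:,1].max().round(1),len(k))
print('max tool z',q[:,2].max())
for n in ('scene','top'):
    e=manip.snapshot(n)
    P=(pts(e,np.ones((400,640)))-p)@Rw
    k=P[(abs(P[:,0])<14)&(abs(P[:,1])<16)&(P[:,2]<-13.5)&(P[:,2]>-70)]
    print(n,len(k))
    for lo in range(-66,-12,6):
        j=k[(k[:,2]>=lo)&(k[:,2]<lo+6)]
        if len(j): print(lo,len(j),np.median(j,0).round(1),j.min(0).round(0),j.max(0).round(0))
```

```text
-60 x 11.2 y -10.9 10.4 174
-54 x 11.2 y -11.3 10.9 158
-48 x 11.2 y -11.5 11.3 148
-42 x 11.0 y -12.0 11.7 184
-36 x 11.2 y -12.5 12.1 136
-30 x 11.2 y -12.8 11.7 123
-24 x 11.1 y -12.2 10.0 84
-18 x 9.8 y -5.2 4.9 10
max tool z -15.80454896237817
scene 146
-66 21 [ -7.6  -4.1 -64. ] [-13. -13. -66.] [ 10.  13. -60.]
-60 16 [ -7.7  -5.6 -56.9] [-10. -12. -60.] [  5.  13. -54.]
-54 17 [ -8.4  -4.  -52.3] [-10. -12. -54.] [  6.  12. -49.]
-48 20 [ -7.8  -3.1 -44.7] [-11. -13. -47.] [  7.  13. -42.]
-42 16 [ -7.7  -6.7 -39.2] [-11. -12. -42.] [  8.  12. -37.]
-36 19 [ -8.5  -4.  -33.7] [-11. -12. -36.] [  8.  12. -30.]
-30 16 [ -7.6  -3.9 -26.6] [-10. -11. -30.] [  8.  10. -24.]
-24 8 [ -8.4   1.4 -23.6] [-11. -10. -24.] [  5.   8. -19.]
-18 1 [ -7.4   5.  -17.4] [ -7.   5. -17.] [ -7.   5. -17.]
top 0
```

Both cameras agree: the real fingertips are about 19–20 mm *behind* the reported TCP, not 8 mm ahead, and the wrist camera's tool x reads about 3 mm high. I'll open, lower a further 27 mm so the tips reach z≈15, and grip.

```bash
python3 -m handwheel '[[0,0,-0.005,0,100],[0,0,-0.005,0,100],[0,0,-0.005,0,100],[0,0,-0.005,0,100],[0,0,-0.005,0,100],[0,0,-0.005,0,100],[0,0,-0.005,0,100],[0,0,-0.005,0,100],[0,0,-0.005,0,100],[0,0,-0.005,0,100]]'
python3 -m handwheel '[[0,0,0.02,0,100],[0,0,0.032,0,100],[0,0,0.032,0,100],[0,0,0.032,0,100],[0,0,0.032,0,30],[0,0,0.032,0,30],[0,0,0.032,0,30],[0,0,0.032,0,30],[0,0,0.032,0,30],[0,0,0.032,0,30],[0,0,0.032,0,30]]' 15
```

```text
time_s: 6.08
eef_pos: [442.0, -182.8, 28.5]
orientation: [[-0.909, 0.417, 0.0], [0.417, 0.909, 0.0], [-0.0, 0.0, -1.0]]
force: [0.9, 0.7, 0.1]
grip_width: 0.995
finger_force: 0.0
time_s: 7.45
eef_pos: [442.1, -182.9, -3.4]
orientation: [[-0.909, 0.417, 0.0], [0.417, 0.909, -0.0], [-0.0, -0.0, -1.0]]
force: [-0.7, -1.0, 0.6]
grip_width: 0.581
finger_force: 14.9
```

Gripped: opening 0.58, or about 55 mm, at 15 N. Lifting and carrying to beside the dish for a look.

```bash
python3 -m handwheel '[[0,0,-0.03,0,30],[0,0,-0.08,0,30],[0,0,-0.143,0,30],[0,0.06,-0.143,0,30],[0.02,0.12,-0.143,0,30],[0.03,0.18,-0.143,0,30],[0.04,0.24,-0.143,0,30],[0.05,0.30,-0.143,0,30],[0.056,0.35,-0.143,0,30],[0.056,0.35,-0.143,0,30],[0.056,0.35,-0.143,0,30],[0.056,0.35,-0.143,0,30]]'
python3 -m handwheel '[[0,0,0,0,30],[0,0,0,0,30]]'
python3 - <<'E'
from w import *
d,s=look('w5');print(rnd(s),s['finger_force'])
K,D=KD(d)
R,t=pose(d,s)
c=cv2.projectPoints(np.float64([[464,191,34]]),cv2.Rodrigues(R.T)[0],-R.T@t,K,D)[0];print(c)
E
```

```text
time_s: 8.95
eef_pos: [536.5, 157.4, 139.3]
orientation: [[-0.908, 0.418, -0.001], [0.418, 0.908, -0.0], [0.001, -0.001, -1.0]]
force: [1.4, 0.9, -0.2]
grip_width: 0.586
finger_force: 14.9
time_s: 9.2
eef_pos: [537.0, 157.8, 139.7]
orientation: [[-0.908, 0.418, 0.0], [0.418, 0.908, -0.0], [-0.0, 0.0, -1.0]]
force: [-0.4, 0.2, -0.7]
grip_width: 0.582
finger_force: 14.9
[537.  157.8 139.7] 14.888251819065772
[[[321.1087967  123.14577959]]]
```

View pics/w5.png

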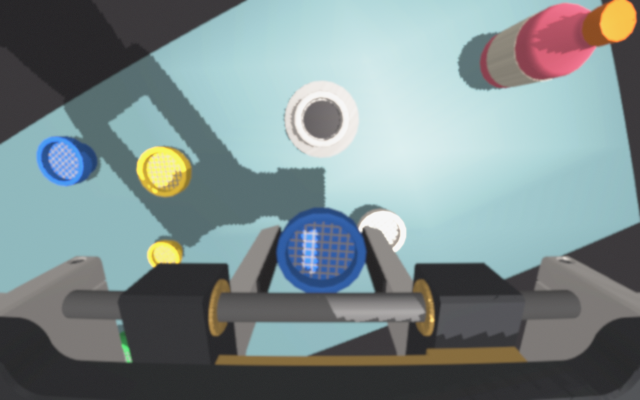

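The blue is held upright, rim centre (321,250). The dish socket shows as a dark disc at (322,119), with the white sieve at (383,230).

```bash
cat >> w.py <<'E'
def rimcirc(d,s,near,z,rad,dz=4,grow=8):
    "circle of points at height z near xy: robust mean of annulus outer extent"
    P=pts(d,d['depth']>0,s);q=P[(abs(P[:,2]-z)<dz)&(np.hypot(P[:,0]-near[0],P[:,1]-near[1])<rad+grow)]
    (x,y),r=cv2.minEnclosingCircle(q[:,:2].astype(np.float32));return np.round([x,y,np.median(q[:,2]),r],1),len(q)
E
python3 - <<'E'
from w import *
d=load('w5');T=load('top0');S=load('scene0')
for n,x in (('wrist',d),('top',T),('scene',S)):
    print(n,'dish',rimcirc(x,d if n=='wrist' else None,(464,191),34,29,3), 'floor',rimcirc(x,d if n=='wrist' else None,(464,191),24,22,2.5,-3),
     'white',rimcirc(x,d if n=='wrist' else None,(605,201),36,28))
# held blue rim in tool axes
m=mask(d,'blue');m[:,:270]=0;m[:200]=0;m[:,380:]=0
P=(pts(d,m,d)-d['eef_pos'])@d['orientation'];z=np.percentile(P[:,2],10);q=P[abs(P[:,2]-z)<4]
print('held rim',cv2.minEnclosingCircle(q[:,:2].astype(np.float32)),z)
# dark socket centre by ray onto z=34
H=cv2.cvtColor(d['color'],cv2.COLOR_BGR2GRAY)
mm=((H<110).astype(np.uint8));mm[:90]=0;mm[150:]=0;mm[:,:295]=0;mm[:,350:]=0
k=max(cv2.findContours(mm,0,1)[0],key=cv2.contourArea);e=cv2.fitEllipse(k);print(e,onplane(d,[e[0]],34,d),onplane(d,[e[0]],24,d))
for z in range(22,40,3): 
    P=pts(d,d['depth']>0,d); q=P[(abs(P[:,2]-z)<1.5)&(np.hypot(P[:,0]-464,P[:,1]-191)<36)];print(z,len(q),end=' ')
E
```

```text
wrist dish (array([460.2, 192.9,  32.9,  28.3]), 995) floor (array([463.6, 191.1,  23.7,  18.9]), 964) white (array([604.8, 201.9,  34.7,  28.1]), 420)
top dish (array([462.6, 193.7,  33.5,  28.8]), 105) floor (array([464.3, 191.1,  24.3,  18.7]), 90) white (array([608. , 202.8,  35.5,  28.8]), 106)
scene dish (array([463.9, 191.4,  33.2,  30.3]), 61) floor (array([462.6, 197.3,  24.1,  14.9]), 24) white (array([605. , 201. ,  35.1,  29.8]), 67)
held rim ((-0.06271698325872421, -0.5619392991065979), 27.612009048461914) -38.73614139892721
((314.73773193359375, 120.05391693115234), (18.299423217773438, 36.60139846801758), 172.10182189941406) [[458.38531688 186.27906059  34.        ]] [[458.03299826 186.19682058  24.        ]]
22 511 25 775 28 26 31 365 34 674 37 0
```

Both camera chains give the same TCP target, about (460.5,193). Moving over and down to 3 mm above seated.

```bash
python3 -m handwheel '[[0.05,0,0,0,30],[0.084,0,0,0,30],[0.084,0,0,0,30],[0.084,0,0.05,0,30],[0.084,0,0.09,0,30],[0.084,0,0.1,0,30],[0.084,0,0.105,0,30],[0.084,0,0.11,0,30],[0.084,0,0.115,0,30],[0.084,0,0.115,0,30],[0.084,0,0.115,0,30]]'
python3 -m handwheel '[[0,0,0.002,0,30],[0,0,0.004,0,30],[0,0,0.004,0,30],[0,0,0.004,0,30]]'
```

```text
time_s: 10.62
eef_pos: [461.0, 193.8, 25.0]
orientation: [[-0.909, 0.417, 0.001], [0.417, 0.909, 0.0], [-0.001, 0.001, -1.0]]
force: [-0.2, -0.2, -0.9]
grip_width: 0.587
finger_force: 14.9
time_s: 11.12
eef_pos: [460.7, 193.7, 20.6]
orientation: [[-0.909, 0.417, 0.0], [0.417, 0.909, 0.0], [-0.0, 0.0, -1.0]]
force: [-1.0, -0.5, 0.4]
grip_width: 0.583
finger_force: 14.9
```

```bash
python3 -m handwheel '[[0,0,0,0,100],[0,0,0,0,100],[0,0,0,0,100],[0,0,0,0,100],[0,0,0,0,100],[0,0,-0.05,0,100],[0,0,-0.1,0,100],[0,0,-0.12,0,100],[0,0,-0.12,0,100],[0,0,-0.12,0,100],[0,0,-0.12,0,100]]'
python3 - <<'E'
from w import *
d,s=look('w6');print(rnd(s))
print('blue rim',rimcirc(d,s,(461,193),60,28), 'floor',rimcirc(d,s,(461,193),50,22,2.5,-3))
for n in('top','scene'):
    e=manip.snapshot(n);print(n,rimcirc(e,None,(462,192),60,28))
E
```

```text
time_s: 12.5
eef_pos: [459.2, 193.4, 138.7]
orientation: [[-0.909, 0.417, -0.003], [0.417, 0.909, -0.001], [0.003, -0.002, -1.0]]
force: [0.4, 0.8, 0.4]
grip_width: 1.006
finger_force: 0.0
[459.2 193.4 138.7]
blue rim (array([461.2, 193.4,  58.7,  27.8]), 827) floor (array([461.1, 193.1,  49.6,  19. ]), 973)
top (array([ 0.,  0., nan,  0.]), 0)
scene (array([463.1, 190.7,  59.4,  28.6]), 57)
  return _methods._mean(a, axis=axis, dtype=dtype,
  ret = ret.dtype.type(ret / rcount)
```

The blue is seated: rim at z≈59–60, centred on the dish. Now to the white.

```bash
python3 -m handwheel '[[-0.04,0.02,0,0,100],[-0.09,0.045,0,0,100],[-0.127,0.068,0,0,100],[-0.127,0.068,0.03,0,100],[-0.127,0.068,0.06,0,100],[-0.127,0.068,0.06,0,100],[-0.127,0.068,0.06,0,100],[-0.127,0.068,0.06,0,100]]'
cat >> w.py <<'E'
def seen(name,near,z=36):
    d,s=look(name);r,n=rimcirc(d,s,near,z,28);print('tcp',rnd(s),'rim',r,n,'tool shift',tool(s,[r[0],r[1],-3.4]))
E
python3 -c "from w import *;seen('w7',(605,202))"
```

```text
time_s: 13.65
eef_pos: [605.7, 202.9, 82.5]
orientation: [[-0.909, 0.417, 0.003], [0.417, 0.909, 0.001], [-0.003, 0.002, -1.0]]
force: [-0.5, 0.9, 0.2]
grip_width: 1.004
finger_force: 0.0
tcp [605.7 202.9  82.5] rim [604.8 203.   34.7  27.8] 1060 tool shift [ 1.1 -0.4 85.9]
```

```bash
python3 -m handwheel '[[0.001,0,0.05,0,100],[0.001,0,0.084,0,100],[0.001,0,0.084,0,100],[0.001,0,0.084,0,100],[0.001,0,0.084,0,30],[0.001,0,0.084,0,30],[0.001,0,0.084,0,30],[0.001,0,0.084,0,30],[0.001,0,0.084,0,30],[0.001,0,0.084,0,30],[0.001,0,0.084,0,30]]' 15
python3 -m handwheel '[[0,0,-0.05,0,30],[0,0,-0.11,0,30],[0,0,-0.17,0,30],[0,0,-0.17,0,30],[0,0,-0.17,0,30],[0,0,-0.17,0,30]]'
cat >> w.py <<'E'
def held(name,tz):
    "held rim in tool axes, tower rim (world) at height tz by wrist"
    d,s=look(name);P=(pts(d,d['depth']>0,s)-s['eef_pos'])@np.array(s['orientation'])
    q=P[(abs(P[:,2]+39.2)<3.5)&(np.hypot(P[:,0]-0,P[:,1])<36)&(abs(P[:,1])<27)];c,r=cv2.minEnclosingCircle(q[:,:2].astype(np.float32))
    print('tcp',rnd(s),'held x,y',np.round(c,1),'r',round(r,1),'z',np.median(q[:,2]).round(1),'grip',s['finger_force'])
    print('tower',rimcirc(d,s,(461,193),tz,28),'held world',(np.array(s['orientation'])@[c[0],c[1],-39]+s['eef_pos']).round(1))
    return c
E
python3 -c "from w import *;held('w8',60)"
```

```text
time_s: 15.08
eef_pos: [603.6, 203.0, -3.3]
orientation: [[-0.909, 0.417, 0.0], [0.417, 0.909, -0.0], [-0.0, 0.0, -1.0]]
force: [0.1, 0.0, 1.5]
grip_width: 0.602
finger_force: 15.0
time_s: 15.82
eef_pos: [601.6, 202.6, 163.5]
orientation: [[-0.909, 0.417, -0.005], [0.417, 0.909, -0.001], [0.004, -0.003, -1.0]]
force: [-0.4, -0.4, -0.7]
grip_width: 0.603
finger_force: 15.0
tcp [601.6 202.6 163.5] held x,y [-1.4 -0.2] r 27.9 z -37.9 grip 14.999966943869367
tower (array([461.5, 193. ,  58.7,  27.9]), 970) held world [602.9 201.9 202.5]
```

```bash
python3 -m handwheel '[[0.05,-0.027,0,0,30],[0.1,-0.054,0,0,30],[0.126,-0.068,0,0,30],[0.126,-0.068,0.04,0,30],[0.126,-0.068,0.08,0,30],[0.126,-0.068,0.1,0,30],[0.126,-0.068,0.105,0,30],[0.126,-0.068,0.11,0,30],[0.126,-0.068,0.115,0,30],[0.126,-0.068,0.116,0,30],[0.126,-0.068,0.116,0,30]]'
python3 -m handwheel '[[0,0,0.002,0,30],[0,0,0.004,0,30],[0,0,0.004,0,30],[0,0,0.004,0,30]]'
```

```text
time_s: 17.25
eef_pos: [461.0, 193.8, 51.0]
orientation: [[-0.909, 0.417, 0.001], [0.417, 0.909, 0.0], [-0.001, 0.0, -1.0]]
force: [0.6, -0.0, 0.4]
grip_width: 0.604
finger_force: 15.0
time_s: 17.75
eef_pos: [460.7, 193.7, 46.6]
orientation: [[-0.909, 0.417, 0.0], [0.417, 0.909, 0.0], [-0.0, 0.0, -1.0]]
force: [-0.0, 0.5, 0.1]
grip_width: 0.601
finger_force: 15.0
```

```bash
python3 -m handwheel '[[0,0,0,0,100],[0,0,0,0,100],[0,0,0,0,100],[0,0,0,0,100],[0,0,0,0,100],[0,0,-0.05,0,100],[0,0,-0.1,0,100],[0,0,-0.12,0,100],[0,0,-0.12,0,100],[0,0,-0.12,0,100],[0,0,-0.12,0,100]]'
python3 - <<'E'
from w import *
seen('w9',(461,193),86)
d=load('w9');print('yellow',rimcirc(d,d,(438,8),36,28),[find(d,d,'yellow',(438,8))])
e=manip.snapshot('scene');print(rimcirc(e,None,(462,192),86,28))
E
```

```text
time_s: 19.12
eef_pos: [459.3, 193.4, 164.7]
orientation: [[-0.909, 0.417, -0.003], [0.417, 0.909, -0.001], [0.003, -0.002, -1.0]]
force: [-0.5, 0.0, -0.2]
grip_width: 0.999
finger_force: 0.0
tcp [459.3 193.4 164.7] rim [461.7 193.   84.6  27.7] 833 tool shift [ -2.8   1.  168.1]
yellow (array([436.5,   9.9,  34.8,  28.4]), 575) [[(array([435.,  15.]), array([436. ,  10.9,  35.4,  27.3]), array([184.6, 233.9]), array([40.9, 44.3]))]]
(array([465.4, 191. ,  85.2,  28. ]), 60)
```

The white is seated: rim at z≈85, centre unchanged. Next the large yellow, at about (437,10).

```bash
python3 -m handwheel '[[-0.018,-0.058,0,0,100],[-0.036,-0.116,0,0,100],[-0.055,-0.177,0,0,100],[-0.055,-0.177,0.05,0,100],[-0.055,-0.177,0.086,0,100],[-0.055,-0.177,0.086,0,100],[-0.055,-0.177,0.086,0,100],[-0.055,-0.177,0.086,0,100],[-0.055,-0.177,0.086,0,100]]'
python3 -c "from w import *;seen('w10',(437,10))"
```

```text
time_s: 20.35
eef_pos: [438.1, 9.9, 81.9]
orientation: [[-0.909, 0.416, 0.003], [0.416, 0.909, -0.001], [-0.003, 0.001, -1.0]]
force: [-0.2, 0.6, -1.2]
grip_width: 1.0
finger_force: 0.0
tcp [438.1   9.9  81.9] rim [436.3   9.8  34.7  27.9] 1066 tool shift [ 1.8 -0.9 85.3]
```

```bash
python3 -m handwheel '[[0.001,-0.001,0.05,0,100],[0.001,-0.001,0.084,0,100],[0.001,-0.001,0.084,0,100],[0.001,-0.001,0.084,0,100],[0.001,-0.001,0.084,0,30],[0.001,-0.001,0.084,0,30],[0.001,-0.001,0.084,0,30],[0.001,-0.001,0.084,0,30],[0.001,-0.001,0.084,0,30],[0.001,-0.001,0.084,0,30],[0.001,-0.001,0.084,0,30]]' 15
python3 -m handwheel '[[0,0,-0.05,0,30],[0,0,-0.11,0,30],[0,0,-0.17,0,30],[0,0,-0.2,0,30],[0,0,-0.2,0,30],[0,0,-0.2,0,30],[0,0,-0.2,0,30]]'
python3 -c "from w import *;held('w11',86)"
```

```text
time_s: 21.78
eef_pos: [435.7, 9.3, -3.3]
orientation: [[-0.909, 0.417, 0.0], [0.417, 0.909, -0.0], [-0.0, 0.0, -1.0]]
force: [-0.4, -0.0, 2.2]
grip_width: 0.578
finger_force: 14.9
time_s: 22.65
eef_pos: [433.8, 9.7, 194.0]
orientation: [[-0.909, 0.417, -0.005], [0.417, 0.909, 0.001], [0.005, -0.001, -1.0]]
force: [-0.3, -0.2, -2.1]
grip_width: 0.584
finger_force: 14.9
tcp [433.8   9.7 194. ] held x,y [-0.4  0.5] r 28.3 z -38.0 grip 14.915435872972012
tower (array([462.1, 192.2,  84.5,  28.4]), 811) held world [434.6   9.9 233. ]
```

```bash
python3 -m handwheel '[[0.017,0.058,0,0,30],[0.035,0.116,0,0,30],[0.0535,0.1775,0,0,30],[0.0535,0.1775,0,0,30],[0.0535,0.1775,0.05,0,30],[0.0535,0.1775,0.09,0,30],[0.0535,0.1775,0.108,0,30],[0.0535,0.1775,0.114,0,30],[0.0535,0.1775,0.12,0,30],[0.0535,0.1775,0.12,0,30],[0.0535,0.1775,0.12,0,30]]'
python3 -m handwheel '[[0,0,0.002,0,30],[0,0,0.004,0,30],[0,0,0.004,0,30],[0,0,0.004,0,30]]'
```

```text
time_s: 24.08
eef_pos: [461.6, 193.1, 77.4]
orientation: [[-0.909, 0.417, 0.002], [0.417, 0.909, 0.0], [-0.001, 0.001, -1.0]]
force: [-0.1, 0.4, 0.4]
grip_width: 0.584
finger_force: 14.9
time_s: 24.58
eef_pos: [460.9, 193.1, 72.6]
orientation: [[-0.909, 0.417, 0.0], [0.417, 0.909, 0.0], [-0.0, 0.0, -1.0]]
force: [0.2, -0.2, 0.7]
grip_width: 0.58
finger_force: 14.9
```

```bash
python3 -m handwheel '[[0,0,0,0,100],[0,0,0,0,100],[0,0,0,0,100],[0,0,0,0,100],[0,0,0,0,100],[0,0,-0.05,0,100],[0,0,-0.1,0,100],[0,0,-0.12,0,100],[0,0,-0.12,0,100],[0,0,-0.12,0,100],[0,0,-0.12,0,100]]'
python3 - <<'E'
from w import *
seen('w12',(461,193),112)
e=manip.snapshot('scene');print(rimcirc(e,None,(463,192),112,28))
E
```

```text
time_s: 25.95
eef_pos: [459.6, 192.7, 190.7]
orientation: [[-0.909, 0.417, -0.003], [0.417, 0.909, -0.001], [0.003, -0.002, -1.0]]
force: [-0.3, 0.2, 0.0]
grip_width: 1.0
finger_force: 0.0
tcp [459.6 192.7 190.7] rim [461.2 192.8 110.4  27.7] 821 tool shift [ -2.    1.1 194.1]
(array([465.4, 192.7, 110.8,  29.9]), 64)
```

The yellow is seated: rim at z≈111, as expected. Now the red cover.

```bash
python3 -m handwheel '[[-0.05,-0.027,0,0,100],[-0.1,-0.055,0,0,100],[-0.15,-0.082,0,0,100],[-0.2,-0.11,0,0,100],[-0.234,-0.128,0,0,100],[-0.234,-0.128,0.05,0,100],[-0.234,-0.128,0.1,0,100],[-0.234,-0.128,0.112,0,100],[-0.234,-0.128,0.112,0,100],[-0.234,-0.128,0.112,0,100],[-0.234,-0.128,0.112,0,100]]'
python3 -c "from w import *;seen('w13',(621,-21))"
```

```text
time_s: 27.42
eef_pos: [622.1, -21.0, 83.1]
orientation: [[-0.909, 0.416, 0.004], [0.416, 0.909, -0.001], [-0.004, 0.001, -1.0]]
force: [0.9, -0.5, -0.0]
grip_width: 1.005
finger_force: 0.0
tcp [622.1 -21.   83.1] rim [621.2 -20.7  35.4  28. ] 2725 tool shift [ 1.3 -0.2 86.5]
```

```bash
python3 -m handwheel '[[0,0,0.05,0,100],[0,0,0.084,0,100],[0,0,0.084,0,100],[0,0,0.084,0,100],[0,0,0.084,0,30],[0,0,0.084,0,30],[0,0,0.084,0,30],[0,0,0.084,0,30],[0,0,0.084,0,30],[0,0,0.084,0,30],[0,0,0.084,0,30]]' 15
python3 -m handwheel '[[0,0,-0.05,0,30],[0,0,-0.11,0,30],[0,0,-0.17,0,30],[0,0,-0.22,0,30],[0,0,-0.22,0,30],[0,0,-0.22,0,30],[0,0,-0.22,0,30]]'
python3 -c "from w import *;held('w14',112)"
```

```text
time_s: 28.85
eef_pos: [620.4, -20.9, -3.3]
orientation: [[-0.909, 0.417, 0.0], [0.417, 0.909, -0.0], [-0.0, 0.0, -1.0]]
force: [-0.1, -0.6, 0.5]
grip_width: 0.58
finger_force: 15.0
time_s: 29.72
eef_pos: [618.6, -20.6, 213.6]
orientation: [[-0.909, 0.417, -0.005], [0.417, 0.909, 0.001], [0.005, -0.001, -1.0]]
force: [0.3, -0.2, -0.6]
grip_width: 0.579
finger_force: 15.0
tcp [618.6 -20.6 213.6] held x,y [-0.9  0.4] r 28.5 z -38.7 grip 14.99996691942215
tower (array([ 0.,  0., nan,  0.]), 0) held world [619.8 -20.6 252.6]
  return _methods._mean(a, axis=axis, dtype=dtype,
  ret = ret.dtype.type(ret / rcount)
```

```bash
python3 -m handwheel '[[0.05,0.027,0,0,30],[0.1,0.055,0,0,30],[0.15,0.082,0,0,30],[0.2,0.11,0,0,30],[0.2345,0.128,0,0,30],[0.2345,0.128,0,0,30],[0.2345,0.128,0.05,0,30],[0.2345,0.128,0.09,0,30],[0.2345,0.128,0.108,0,30],[0.2345,0.128,0.114,0,30],[0.2345,0.128,0.114,0,30],[0.2345,0.128,0.114,0,30]]'
python3 -m handwheel '[[0,0,0.002,0,30],[0,0,0.004,0,30],[0,0,0.004,0,30],[0,0,0.004,0,30]]'
```

```text
time_s: 31.28
eef_pos: [461.6, 193.2, 103.6]
orientation: [[-0.909, 0.417, 0.002], [0.417, 0.909, 0.0], [-0.002, 0.001, -1.0]]
force: [-1.1, 0.2, -0.1]
grip_width: 0.58
finger_force: 15.0
time_s: 31.78
eef_pos: [460.4, 193.3, 98.6]
orientation: [[-0.909, 0.417, 0.0], [0.417, 0.909, 0.0], [-0.0, 0.0, -1.0]]
force: [0.6, 0.2, -1.5]
grip_width: 0.583
finger_force: 15.0
```

```bash
python3 -m handwheel '[[0,0,0,0,100],[0,0,0,0,100],[0,0,0,0,100],[0,0,0,0,100],[0,0,0,0,100],[0,0,-0.05,0,100],[0,0,-0.1,0,100],[0,0,-0.12,0,100],[0,0,-0.12,0,100],[0,0,-0.12,0,100],[0,0,-0.12,0,100]]'
python3 - <<'E'
from w import *
seen('w15',(461,193),138)
e=manip.snapshot('scene');print(rimcirc(e,None,(463,192),138,28))
cv2.imwrite('pics/s15.png',cv2.resize(e['color'][90:290,270:470],None,fx=3,fy=3))
E
```

```text
time_s: 33.15
eef_pos: [459.2, 192.9, 216.6]
orientation: [[-0.909, 0.417, -0.004], [0.417, 0.909, -0.001], [0.003, -0.002, -1.0]]
force: [-0.9, -0.4, -0.6]
grip_width: 1.0
finger_force: 0.0
tcp [459.2 192.9 216.6] rim [461.1 193.  136.9  27.9] 2152 tool shift [ -2.3   1.3 220. ]
(array([463.4, 194.5, 137.8,  30.4]), 116)
```

View pics/s15.png

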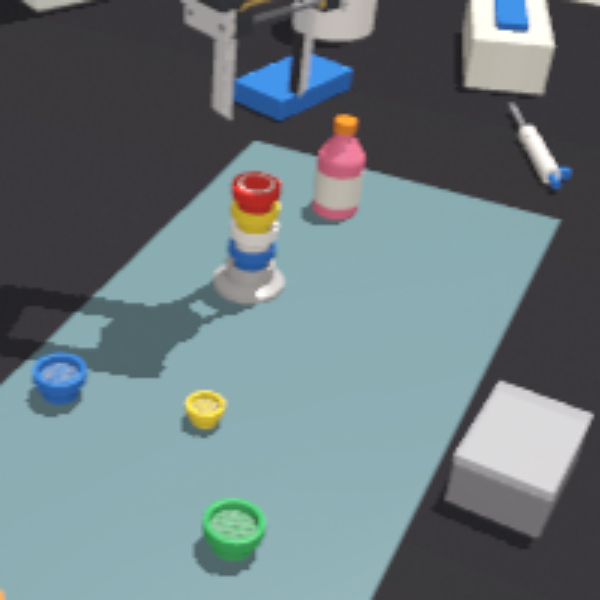

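The tower stands upright at crop pixel (255,235), ordered dish, blue, white, yellow, red, with its top at z≈137–138. The gripper is open and clear, and the bottle and green sieve are untouched. Handing in.

```bash
python3 -m handwheel '[[0,0,0,0,100],[0,0,0,0,100],[0,0,0,0,100]]' | head -1; python3 -c "from station import manip;print(manip.finish_job())"
```

```text
time_s: 33.62
the job is handed in; nothing more can be done
None
```

The sieve tower (dish, blue, white, yellow, red cover) is built, released and handed in at 33.6 s; my last measurement put the top at z≈137–138 mm against 138 mm expected, and no verdict was returned.

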